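Lock the long clamp bar over a sprung cast mandrel and start the pump

ROBOT

A 7-joint arm with a two-finger parallel gripper is mounted at the origin on the work surface. World frame = base frame: x ahead of the robot, y to its left, z up, the work surface at z = 0. Lengths are in m, angles in rad, forces in N, time in s.
With the tool pointing down it reaches from about 0.425 to 0.975 m from the base axis. Payload 16.7 kg.
Tool frame: the origin (TCP) lies at the very end of the fingers, on their centre line; the grasp point (between the pads) lies 19 mm behind it; z points along the fingers, y is the line along which they close (so a half turn about z gives the same grasp; the last joint's range is limited). The gripper opens to 85 mm and grips with 20 to 120 N. Pads are 22 mm wide; open, the fingers measure 114 mm over their backs; the gripper's body (76 mm by 85 mm) begins 54 mm behind the grasp point. The pads swing forward as they close: fully open they stand 13 mm farther back than shut.
Start: joints at [-0.149, 0.426, 0.074, 1.606, -0.034, 1.111, -0.067], TCP at [0.675, -0, 0.231] pointing down, gripper open.
Joint ranges: [-2.85, 2.85], [-0.5, 2.14], [-1.23, 1.37], [0.21, 2.46], [-1.02, 4.16], [0.16, 2.05], [-2.73, 2.73]. Speed limits (rad/s): [1.89, 1.89, 2.39, 2.39, 3.01, 3.01, 3.01].

INTERFACE

Orientations are given as a rotation vector (axis times angle).
In Python, from rig import env gives the robot as it stands.
- The arm moves only by the tool play_rows, never from a script. Its argument "series" is a list of rows, each a list of 5 numbers: the finger opening in mm, from 0 to 85.4, then the shift along the tool's x, y, z in units of 0.5 m (1.0 is 0.5 m), then the turn about the tool's z in units of 1.5 rad (1.0 is 1.5 rad). A call has 1 to 10 rows; each row is the pose to reach, as a shift and turn from the pose commanded when the call began, along the tool's axes at that moment; what a row does not reach only later rows make up. A row lasts 1/10 s, in which the tool goes at most 50 mm and 8.59 degrees, less where a joint would pass 70% of its speed; a pose out of reach is approached as far as the arm can. A call with a number of a shift or a turn outside -1 to 1 is refused whole. A call with a gripper value outside its range is refused whole. The fingers move at their own pace and stop on an object; the grip force is fixed at half the most. Time passes only in rows, so rows that repeat a pose let the fingers close. It gives the time, the measured TCP pose, the force, the opening and the grip force at its end, in the units of the state.
- env.get_state(): the state, without advancing time (a new reading comes with each control period).
- env.capture(name): name is "scene" or "side" or "wrist"; returns the picture (420x560x3 uint8, blue, green, red); there is no depth.
- env.calibration(name): a dict with "camera_matrix" (3x3 intrinsics, pixels), "world_to_cam" (4x4, takes a point from world to camera coordinates). Camera axes: x right, y down, z forward; pixel columns grow to the right and rows downward; lengths in m; the calibration is good to about 2 mm. A picture is of the moment at which its call begins: read the wrist's pose just before it. calibration takes no time and is no camera call; for the wrist camera it gives the pose at the moment of the call.
- env.hand_in(): hands the job in; it is judged then, once.
The state is a dict: "time_s": time; "joint_positions": joint angles; "qvel": joint speeds; "effort": joint torques, N m; "position": TCP position; "ee_rot": TCP orientation; "contact_force": force on the tool from outside, world axes, zero at the start; "ft_torque": the same for the moment, N m; "finger_gap": opening from 0.0 (shut) to 1.0 (fully open); "finger_force": force on a finger pad.
Only numpy, scipy, OpenCV 4.12 (cv2) and the standard library are available. Lean on these libraries where they do the work, as an engineer would, in place of code of your own. Each camera call takes 0.05 s, during which the arm holds its last target. There are 200 camera calls.

TASK

Clamp the plaster cast's mandrel in the jig: lay the long clamp bar across the two supports in front of their hooks, press it down against the sprung mandrel, slide it under both hooks and let it spring up behind both hook teeth, centred and released. Then press the pump's start button fully down and let go. Press the bar firmly but do not ram it down with great force, and leave the short bar and everything lying round the jig where it is.

Things in the scene. Friction and masses are not known exactly. Their poses are not given: they have to be found in the camera images.
- long_bar: The long clamp bar: flat steel bar 200 mm long (its y), 30 mm wide (its x), 12 mm thick (its z, up), about 0.25 kg, with an upright dark grip tab on its middle, 14 mm thick (x), 50 mm long (y), reaching from 12 to 44 mm above the underside. Origin at the centre of its underside. It is the same either way round
- bar_end_a (a point): point on the long bar's underside, 85 mm from its middle towards its +y end, on its centre line
- bar_end_b (a point): the same towards its -y end
- jig: The fixed clamping jig. Origin on the bench under its middle; x points from the open front of the hooks to their back and on to the cast, y from support to support, z up. Base 150 x 230 x 12 mm. Two steel supports at y = -85 and +85 mm, each 24 mm wide (y), flat tops at z = 70 mm from x = -45 to 52 mm. Over the rear of each stands a hook
- hook_left (a point): centre of the underside of the lip of the hook at jig y = +85 mm (jig x 23, z 91 mm). Each hook: back wall x = 40 to 52 mm; lip from x = -2 to 52 mm, underside z = 91, top z = 103 mm; at its front edge a downward tooth, x = -2 to 6 mm, underside z = 86 mm
- hook_right (a point): the same on the hook at jig y = -85 mm
- rest_point (a point): where the middle of the bar's underside can first be set down, on the level of the tops, in front of the teeth: jig x -24, y 0, z 70 mm. Only with the bar pressed down on the tops does it pass under the teeth, with 4 mm to spare
- lock_point (a point): where the middle of the bar's underside ends: jig x 23, y 0, z 79 mm. There it lies in the 34 mm wide pocket between teeth and back walls (bar centre x = 21 to 25 mm) and the spring lifts it up against the lips
- mandrel (a joint): how far the sprung mandrel is pressed down (m): 0 free, limit 0.016. It is a 25 mm tube along jig x at y = 0, x = -50 to 110 mm, top at z = 84 mm when free; it pushes up with about 5 N free, 10 N with the bar on the tops (0.014), 7 N with the bar locked (0.005). It carries the cast, 90 mm thick, at x = 100 to 240 mm
- pump_box: The fixed grey vacuum pump control box, 110 x 90 x 60 mm, origin at the centre of its underside
- start_top (a point): centre of the top of the round start button, 36 mm across, on the control box; it is pressed straight down and springs back
- start (a joint): how far the start button is pressed (m): 0 up, 0.008 fully down, which takes about 6 N
- short_bar: To be left alone: a clamp bar of the same make but only 136 mm long, too short to reach from support to support; same section and grip as the long bar. Origin at the centre of its underside, length along y
- tape: To be left alone: roll of paper tape, 90 mm across, 30 mm high, lying flat
- glue: To be left alone: glue bottle, 60 mm across, 150 mm tall
- wrench: To be left alone: flat wrench, 170 mm long along x
- screwdriver: To be left alone: screwdriver, 200 mm long along x
- offcut: To be left alone: plaster offcut, 50 x 60 x 25 mm
There are look-alikes about, which are no part of the job. Leave any red or yellow look-alike of the pump_box alone.

How it is judged:
On the way, in this order (a step that is already met when the one before it is completed fails the run):
1. the long bar is locked under both hooks, behind both teeth, centred, released and at rest (x of bar_end_a in the frame of jig between 0.018 and 0.029 m and z of bar_end_a in the frame of jig between 0.0755 and 0.082 m and x of bar_end_b in the frame of jig between 0.018 and 0.029 m and z of bar_end_b in the frame of jig between 0.0755 and 0.082 m and y of long_bar in the frame of jig between -0.015 and 0.015 m and angle between the z axis of long_bar and the z axis of jig, either way round below 0.12 rad and angle between long_bar's own z axis and vertical below 0.3 rad and linear speed of long_bar below 0.02 m/s and contact force between the fingers and long_bar below 0.3 N), for 0.3 s.
2. the start button is pressed fully down (value of joint start above 0.0065 m), for 0.05 s.
At the end, for the whole second after the job is handed in: The long bar is locked: both its ends lie under the hooks behind the teeth (bar centre line at jig x = 18 to 29 mm, underside at jig z = 75.5 to 82 mm at both end points), centred between the supports within 15 mm, released and at rest; the start button is up again (under 1.5 mm) (all of step 1 and value of joint start below 0.0015 m); the robot touches nothing.
It fails at once if the bar is rammed against the jig with more than 90 N (contact force between long_bar and jig above 90 N).
It fails at once if the short bar is moved by more than 40 mm (distance of short_bar from where it was at the start of the episode above 0.04 m).
It fails at once if another loose thing is moved by more than 40 mm (distance of any of tape, glue, wrench, screwdriver, offcut from where it was at the start of the episode above 0.04 m).
It also fails if it takes over 56 s, if anything falls off the work surface, if the arm or the gripper's body presses on something with over 40 N, if the wrist force passes 120 N, or if a joint passes its speed limit or range.

## Working session

There is one attempt and no reset: what is moved stays moved. The work goes in short steps, Python scripts to look and compute and a tool call to move; the robot and the scene stay as the last step left them, time stands still between calls to the robot, and variables do not carry over. Pictures are saved under pics/ and viewed, at most 10 in all, crops included, and the job is handed in when it is done.

Besides the shell and the picture viewer there is one more tool, called as name([rows], argument=value, ...), one row to a line, values as JSON. play_rows: Moves the arm, as the interface text tells. Shifts and turns lie within -1 to 1; 1 stands for 0.5 m of shift or 1.5 rad of turn. Its arguments: {"type":"object","properties":{"series":{"type":"array","items":{"type":"array","items":{"type":"number"}}}},"required":["series"]}

```bash
mkdir -p pics; ls; python3 - <<'E'
from rig import env
import cv2
s=env.get_state();print(s['time_s'],s['position'],s['ee_rot'],s['contact_force'])
for n in("scene","side"):
    cv2.imwrite(f"pics/{n}0.png",env.capture(n))
    c=env.calibration(n);print(c)
E
```

```text
pics
0.0 [ 6.74584523e-01 -3.42649300e-05  2.30611092e-01] [-2.22087984e+00 -2.22079902e+00  1.53328425e-03] [-0.34621321  0.22171636  0.94840559]
{'camera_matrix': array([[410.03847758,   0.        , 280.79122386],
       [  0.        , 410.03847758, 207.29602065],
       [  0.        ,   0.        ,   1.        ]]), 'world_to_cam': array([[ 0.51307085,  0.85826545, -0.01177847, -0.2510966 ],
       [ 0.68098142, -0.41536725, -0.60310393, -0.25610009],
       [-0.52251565,  0.30141413, -0.79757565,  1.53663996],
       [ 0.        ,  0.        ,  0.        ,  1.        ]])}
{'camera_matrix': array([[532.93100936,   0.        , 276.37109826],
       [  0.        , 532.93100936, 200.69477086],
       [  0.        ,   0.        ,   1.        ]]), 'world_to_cam': array([[-0.78996913, -0.61277791,  0.02126055,  0.36573506],
       [-0.41132741,  0.50391506, -0.75952576,  0.25064105],
       [ 0.45470709, -0.60874695, -0.65012969,  1.05515877],
       [ 0.        ,  0.        ,  0.        ,  1.        ]])}
```

View pics/scene0.png

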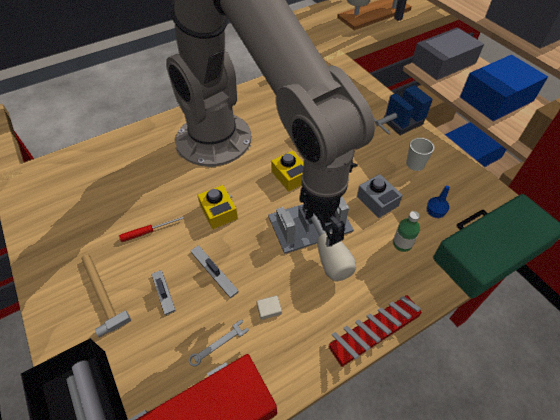

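View pics/side0.png

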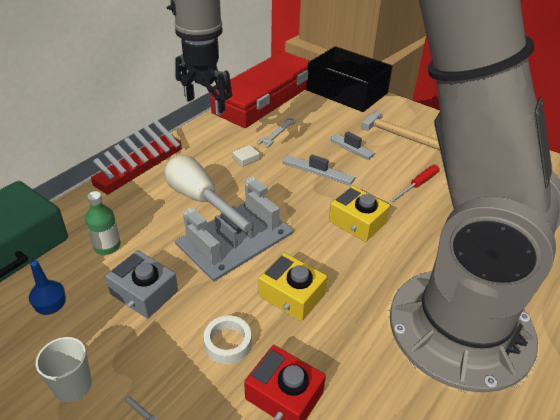

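Scene picture: two clamp bars, a longer one at about (214,270) and a shorter one at (163,291). The jig is at (310,220), partly hidden by the arm. The boxes are grey at (380,195) and yellow at (217,205) and (290,170). In the side view the bars are at (318,168) long and (352,146) short, the jig at (235,230) and the grey pump at (143,283). The yellow boxes there are at (360,210) and (292,285), the red one at (285,380).
Choice: the longer bar and the grey box. I'll check with close crops.

```bash
python3 - <<'E'
import cv2,numpy as np
a=cv2.imread("pics/scene0.png");b=cv2.imread("pics/side0.png")
def c(im,x,y,w,h,s): return cv2.resize(im[y:y+h,x:x+w],None,fx=s,fy=s,interpolation=cv2.INTER_CUBIC)
# top: scene bars 100x75 x4 | side bars 100x75 x4 ; bottom: side jig
out=np.vstack([np.hstack([c(a,145,240,100,75,4),c(b,275,120,100,75,4)]),np.hstack([c(b,170,170,130,110,3)[:300],c(a,340,160,100,75,4)])[:, :800]]) if False else None
t=np.hstack([c(a,145,240,100,65,4),c(b,275,125,100,65,4)])
u=np.hstack([c(b,170,172,133,108,3)[:324,:399],np.zeros((324,1,3),np.uint8),c(b,95,240,100,81,4)])
cv2.imwrite("pics/crop1.png",np.vstack([t,u]))
E
```

```text
(no output)
```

View pics/crop1.png

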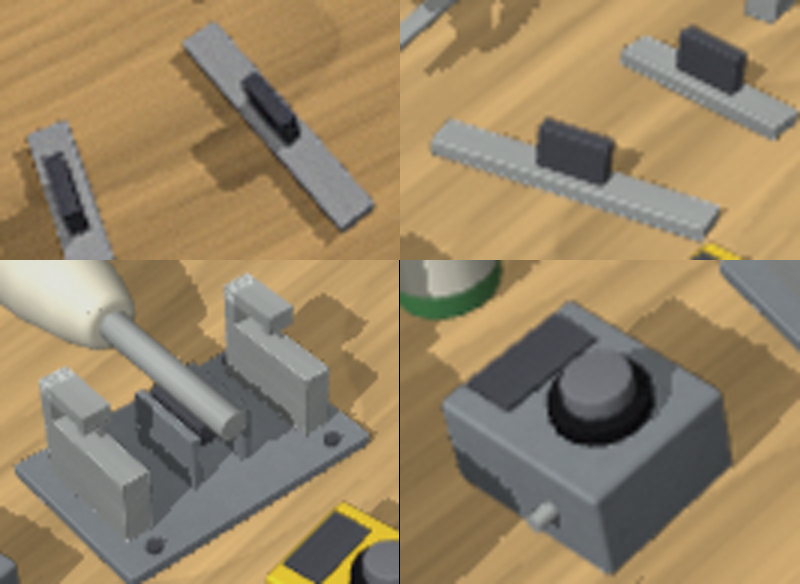

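Crop: the right-hand scene bar is clearly the long one, with a tab about a quarter of its length; the other is the short bar. The grey box has a dark button at side (144,271), and the jig is seen from its open front. Now I'll fit poses from the corners.

```bash
cat >h.py <<'E'
import numpy as np
from rig import env
from scipy.optimize import least_squares
from scipy.spatial.transform import Rotation as R
def proj(c,P):
    P=np.asarray(P,float);q=P@c["world_to_cam"][:3,:3].T+c["world_to_cam"][:3,3]
    q=q@c["camera_matrix"].T;return q[:,:2]/q[:,2:]
def place(p,M): # p=x,y,z,yaw
    c,s=np.cos(p[3]),np.sin(p[3]);M=np.asarray(M,float)
    return M@np.array([[c,s,0],[-s,c,0],[0,0,1]])+p[:3]
def fit(views,p0): # views: [(calib, model pts(mm), pixels)]
    f=lambda p:np.concatenate([(proj(c,place(p,np.array(m)/1000))-np.array(u)).ravel() for c,m,u in views])
    r=least_squares(f,p0,loss="soft_l1");return r.x,f(r.x).reshape(-1,2).round(1)
def tool(d): # world vector -> tool units
    return R.from_rotvec(env.get_state()["ee_rot"]).inv().apply(d)/0.5
E
python3 - <<'E'
from h import *
S=env.calibration("side");C=env.calibration("scene")
j=lambda l:[(170+x/3,172+(y-260)/3) for x,y in l]
m=[(75,115,12),(-75,-115,12),(-75,115,0),(-45,97,70),(-45,73,70),(-45,-73,70),(-45,-97,70),
 (52,97,103),(52,73,103),(-2,73,103),(-2,97,103),(52,-73,103),(52,-97,103),(-2,-97,103),(-2,-73,103)]
u=j([(15,465),(372,435),(135,582),(123,484),(150,470),(300,385),(328,368),(40,380),(68,370),(108,398),(80,412),(225,285),(250,275),(292,305),(264,318)])
p,r=fit([(S,m,u)],[.7,0,0,0]);print("jig",p.round(4),r.tolist())
sc=lambda l:[(145+x/4,240+y/4) for x,y in l]
sd=lambda l:[(275+(x-400)/4,125+y/4) for x,y in l]
# bar +y end = upper-left in scene?  camera: +y goes right/up in scene
p,r=fit([(C,[(-15,100,12),(15,100,12),(15,-100,12),(-15,-100,12),(0,25,44),(0,-25,44)],sc([(210,22),(183,42),(343,222),(373,203),(250,74),(293,129)])),
 (S,[(15,100,12),(-15,100,12),(-15,-100,12),(15,-100,12),(0,25,44),(0,-25,44)],sd([(432,140),(700,222),(720,210),(448,120),(544,120),(608,145)]))][:1],[.75,-.2,0,2]);print("bar scene",p.round(4),r.tolist())
# triangulate bar ends + button
def tri(a,b):
    P=[];
    f=lambda p:np.r_[proj(S,[p])[0]-a,proj(C,[p])[0]-b];q=least_squares(f,[.7,0,.05]);return q.x.round(4),f(q.x).round(1)
print("bar end1",tri(sd([(440,130)])[0],sc([(358,214)])[0]));print("bar end1'",tri(sd([(440,130)])[0],sc([(197,32)])[0]))
print("bar end2",tri(sd([(710,216)])[0],sc([(197,32)])[0]));print("tab",tri(sd([(576,133)])[0],sc([(272,102)])[0]))
print("button",tri((95+197/4,240+123/4),(377,185)))
for n,c in(("S",S),("C",C)):print(n,-c["world_to_cam"][:3,:3].T@c["world_to_cam"][:3,3])
E
```

```text
jig [ 0.5204  0.0843 -0.0113 -0.1923] [[-0.1, -0.9], [-1.1, -0.7], [-1.1, 1.7], [-0.4, 0.0], [-0.3, -0.5], [1.4, -1.3], [-0.0, -0.1], [0.1, -0.4], [-0.0, -1.7], [1.0, 1.7], [1.1, 2.0], [-0.4, 0.3], [-0.8, -0.4], [0.0, 0.7], [1.4, 0.6]]
bar scene [ 0.3777 -0.2112 -0.2315  1.7154] [[-2.1, 7.8], [11.7, -1.7], [3.1, -8.2], [-11.6, 1.7], [1.4, 2.0], [-1.4, -1.9]]
bar end1 (array([ 0.605 , -0.2203,  0.0115]), array([-0.2,  0.1, -0.2, -0.1]))
bar end1' (array([ 0.5217, -0.2135,  0.0781]), array([24.8, -7.6, 26.1, 10. ]))
bar end2 (array([ 0.4106, -0.2563,  0.0121]), array([ 0., -0.,  0.,  0.]))
tab (array([ 0.5095, -0.2385,  0.0423]), array([-0.8,  0.2, -0.8, -0.3]))
button (array([0.5389, 0.3286, 0.0741]), array([ 0.5, -0. ,  0.9,  0.1]))
S [-0.08777324  0.74013724  0.86858265]
C [ 1.10614819 -0.35403304  1.06817411]
```

play_rows([
  [85, -0.476, -0.332, 0, 0.925],
  [85, -0.476, -0.332, 0, 0.925],
  [85, -0.476, -0.332, 0, 0.925],
  [85, -0.476, -0.332, 0, 0.925],
  [85, -0.476, -0.332, 0, 0.925],
  [85, -0.476, -0.332, 0, 0.925],
  [85, -0.476, -0.332, 0, 0.925],
  [85, -0.476, -0.332, 0, 0.925],
  [85, -0.476, -0.332, 0, 0.925],
  [85, -0.476, -0.332, 0, 0.925],
])

```text
time_s: 1.1
position: [0.5087, -0.2379, 0.2311]
ee_rot: [-3.129, -0.278, 0.001]
contact_force: [-0.9, -0.5, -0.4]
finger_gap: 0.992
finger_force: 0.0
```

```bash
python3 - <<'E'
from h import *
import cv2
s=env.get_state();print(s['time_s'],s['position'],s['ee_rot'],s['qvel'].round(3) if hasattr(s['qvel'],'round') else s['qvel'])
c=env.calibration("wrist");print({k:v.tolist() for k,v in c.items()})
w=env.capture("wrist");a=env.capture("scene");cv2.imwrite("pics/scene1.png",a);cv2.imwrite("pics/wrist1.png",w)
z=cv2.resize(a[165:270,245:415],None,fx=3.2,fy=3.2,interpolation=cv2.INTER_CUBIC)
out=np.zeros((600,800,3),np.uint8);out[:z.shape[0],:z.shape[1]]=z
ww=cv2.resize(w,(347,260));out[340:600,:347]=ww
cv2.imwrite("pics/v2.png",out)
E
```

```text
1.1 [ 0.50872366 -0.23793539  0.23107383] [-3.12906632e+00 -2.77907338e-01  8.28561515e-04] [-0.045  0.004  0.049  0.002 -0.013  0.    -0.249]
{'camera_matrix': [[365.30927161329527, 0.0, 283.384125970731], [0.0, 365.30927161329527, 211.26429588591571], [0.0, 0.0, 1.0]], 'world_to_cam': [[0.17649662487450485, -0.9843012409693425, 9.183747803332763e-05, -0.32459621837565844], [-0.9329239246420875, -0.16725432496736092, 0.3188713558946909, 0.3944893811785311], [-0.3138501111013257, -0.05636539546500605, -0.9477980006075981, 0.5274019541178249], [0.0, 0.0, 0.0, 1.0]]}
```

View pics/v2.png

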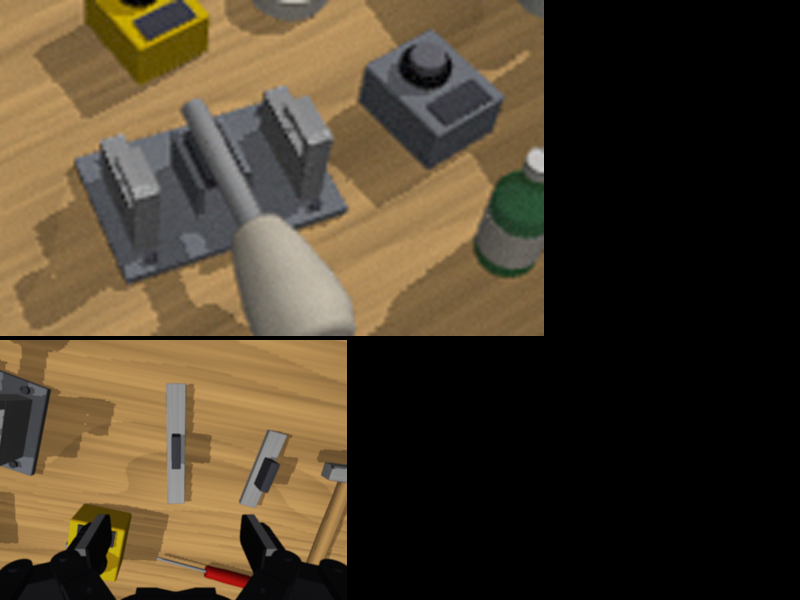

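View pics/wrist1.png

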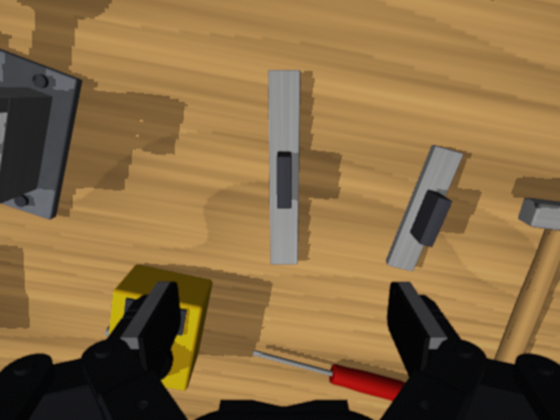

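The wrist picture shows the long bar at (284,168), corners (269,71), (299,71), (297,263) and (271,263), centred between the fingers. The tab is at (284,180) and the short bar at (430,210). In the scene crop the jig is now free: base corners (75,158), (346,208), (127,278) and the hooks' rear edges.

```bash
python3 - <<'E'
from h import *
S=env.calibration("side");C=env.calibration("scene");W=dict(camera_matrix=np.array([[365.309,0,283.384],[0,365.309,211.264],[0,0,1]]),world_to_cam=env.calibration("wrist")["world_to_cam"])
j=lambda l:[(170+x/3,172+(y-260)/3) for x,y in l]
m=[(75,115,12),(-75,-115,12),(-75,115,0),(-45,97,70),(-45,73,70),(-45,-73,70),(-45,-97,70),
 (52,97,103),(52,73,103),(-2,73,103),(-2,97,103),(52,-73,103),(52,-97,103),(-2,-97,103),(-2,-73,103)]
u=j([(15,465),(372,435),(135,582),(123,484),(150,470),(300,385),(328,368),(40,380),(68,370),(108,398),(80,412),(225,285),(250,275),(292,305),(264,318)])
k=lambda l:[(245+x/3.2,165+y/3.2) for x,y in l]
m2=[(-75,-115,12),(75,115,12),(75,-115,0),(52,-97,103),(52,-73,103),(52,73,103),(52,97,103)]
u2=k([(75,158),(346,207),(127,280),(133,200),(158,188),(302,140),(330,128)])
p,r=fit([(S,m,u),(C,m2,u2)],[.52,.08,0,-.19]);print("jig",p.round(4),r.tolist())
bs=[(15,-100,12),(-15,-100,12),(-15,100,12),(15,100,12)]
wb=[(271,263),(297,263),(299,71),(269,71)]
# bar +y toward world +x (yaw ~ .18-pi/2)
for mm in ([(-15,100,12),(15,100,12),(15,-100,12),(-15,-100,12)],):
  sc=lambda l:[(145+x/4,240+y/4) for x,y in l]; sd=lambda l:[(275+(x-400)/4,125+y/4) for x,y in l]
  p,r=fit([(W,mm,[(269,71),(299,71),(297,263),(271,263)]),(C,[(0,100,12),(0,-100,12)],sc([(358,214),(197,32)])),(S,[(0,100,12),(0,-100,12)],sd([(440,130),(710,216)]))],[.508,-.238,0,.183-np.pi/2]);print("bar",p.round(4),p[3]+np.pi/2,r.tolist())
Z=[]
def tri(a,b):
    f=lambda p:np.r_[proj(S,[p])[0]-a,proj(C,[p])[0]-b];q=least_squares(f,[.7,0,.05]);return q.x.round(4),f(q.x).round(1)
print("button",tri((95+197/4,240+123/4),k([(429,50)])[0]),"hookR rear",tri(j([(237,280)])[0],k([(145,194)])[0]),"hookL rear",tri(j([(54,375)])[0],k([(316,134)])[0]))
s=env.get_state();Rm=R.from_rotvec(s["ee_rot"]).as_matrix();print(s["position"],Rm.round(3).tolist(),s["contact_force"])
E
```

```text
jig [ 0.5101  0.0946  0.0017 -0.1874] [[-0.8, -0.3], [-0.0, -0.7], [-0.9, 3.0], [-0.3, 0.7], [-0.0, 0.1], [2.3, -1.4], [0.9, -0.3], [-0.4, -0.3], [-0.5, -1.7], [0.9, 1.9], [0.8, 2.3], [-0.2, -0.2], [-0.5, -1.0], [0.7, 0.2], [1.9, 0.2], [-0.9, -0.8], [0.6, -0.6], [-0.7, 1.2], [0.4, -0.9], [0.4, 0.4], [1.9, 1.0], [0.6, 2.4]]
bar [ 0.5081 -0.2392 -0.0036 -1.3874] 0.1834231798161392 [[-1.0, -0.3], [1.0, -0.3], [0.5, 0.6], [-0.6, 0.6], [-0.1, 0.9], [-0.2, 0.6], [-0.5, 0.7], [0.4, 1.0]]
button (array([0.5318, 0.335 , 0.0846]), array([-0.3,  0. , -0.4, -0. ])) hookR rear (array([0.5448, 0.0008, 0.1029]), array([ 0.2, -0. ,  0.3,  0.1])) hookL rear (array([0.5722, 0.1701, 0.1059]), array([ 0.6, -0. ,  0.8,  0.1]))
[ 0.50881551 -0.23785094  0.23107166] [[0.983, 0.182, -0.001], [0.182, -0.983, 0.0], [-0.001, -0.0, -1.0]] [-0.2841433  -0.46075551 -0.22727987]
```

play_rows([
  [50, 0, 0.002, 0.09, 0],
  [50, 0, 0.002, 0.18, 0],
  [50, 0, 0.002, 0.27, 0],
  [50, 0, 0.002, 0.36, 0],
  [50, 0, 0.002, 0.4, 0],
  [50, 0, 0.002, 0.428, 0],
  [50, 0, 0.002, 0.428, 0],
  [0, 0, 0.002, 0.428, 0],
  [0, 0, 0.002, 0.428, 0],
  [0, 0, 0.002, 0.428, 0],
])

```text
time_s: 2.2
position: [0.51, -0.2392, 0.0187]
ee_rot: [3.128, 0.288, 0.003]
contact_force: [-0.6, 0.8, 5.9]
finger_gap: 0.15
finger_force: 58.8
```

play_rows([
  [0, 0, 0, 0, 0],
  [0, 0, 0, 0, 0],
  [0, 0, 0, 0, 0],
  [0, 0, 0, 0, 0],
])

```text
time_s: 2.6
position: [0.51, -0.2392, 0.0187]
ee_rot: [3.128, 0.288, 0.003]
contact_force: [-1.0, 1.8, 7.7]
finger_gap: 0.154
finger_force: 58.8
```

play_rows([
  [0, 0, 0, -0.06, 0],
  [0, 0, 0, -0.15, 0],
  [0, 0, 0, -0.24, 0],
  [0, 0, 0, -0.32, 0],
  [0, 0, 0, -0.34, 0],
  [0, 0, 0, -0.34, 0],
])

```text
time_s: 3.2
position: [0.51, -0.2391, 0.1893]
ee_rot: [3.128, 0.288, 0.006]
contact_force: [-0.5, 0.7, -4.1]
finger_gap: 0.152
finger_force: 59.4
```

play_rows([
  [0, 0.006, -0.06, 0, -0.07],
  [0, 0.014, -0.13, 0, -0.16],
  [0, 0.022, -0.2, 0, -0.25],
  [0, 0.031, -0.28, 0, -0.34],
  [0, 0.04, -0.36, 0, -0.43],
  [0, 0.049, -0.44, 0, -0.52],
  [0, 0.058, -0.52, 0, -0.61],
  [0, 0.067, -0.6, 0, -0.7],
  [0, 0.073, -0.65, 0, -0.77],
  [0, 0.076, -0.673, 0, -0.8],
])

```text
time_s: 4.2
position: [0.4839, 0.1012, 0.1857]
ee_rot: [-2.411, -2.011, 0.003]
contact_force: [-0.5, -0.5, -2.5]
finger_gap: 0.153
finger_force: 59.3
```

```bash
python3 - <<'E'
from h import *
import cv2
s=env.get_state();print(s['time_s'],s['position'],R.from_rotvec(s['ee_rot']).as_matrix().round(3).tolist(),s["contact_force"],s["finger_gap"])
b=env.capture("side");a=env.capture("scene");cv2.imwrite("pics/side2.png",b);cv2.imwrite("pics/scene2.png",a)
x=cv2.resize(b[110:310,140:340],None,fx=2,fy=2,interpolation=cv2.INTER_CUBIC);y=cv2.resize(a[110:310,215:415],None,fx=2,fy=2,interpolation=cv2.INTER_CUBIC)
cv2.imwrite("pics/v3.png",np.hstack([x,y]))
E
```

```text
4.2 [0.48389661 0.10121118 0.18573199] [[0.18, 0.984, -0.002], [0.984, -0.18, 0.0], [-0.0, -0.002, -1.0]] [-0.49357382 -0.51722007 -2.47405973] 0.15286172675622808
```

View pics/v3.png

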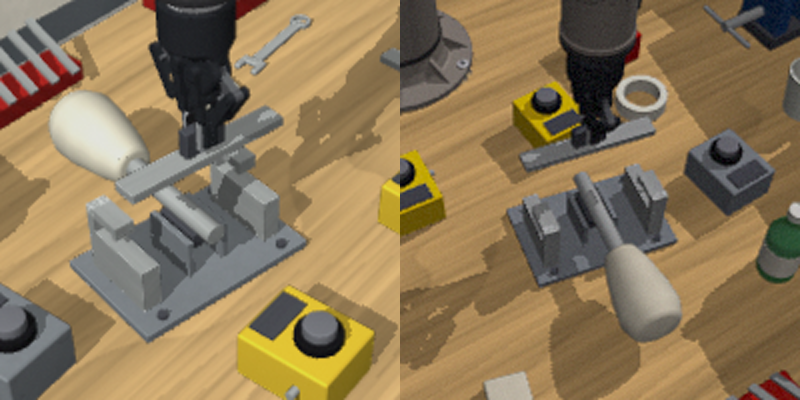

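Side and scene views: the bar is held level and roughly parallel over the front of the jig, with the hooks behind it. I'll lower it to just above the mandrel and compare there.

play_rows([
  [0, 0, 0, 0.05, 0],
  [0, 0, 0, 0.1, 0],
  [0, 0, 0, 0.14, 0],
  [0, 0, 0, 0.148, 0],
  [0, 0, 0, 0.148, 0],
])

```text
time_s: 4.8
position: [0.4848, 0.0975, 0.1127]
ee_rot: [-2.422, -2.0, 0.003]
contact_force: [0.4, 0.2, -2.6]
finger_gap: 0.152
finger_force: 59.2
```

```bash
python3 - <<'E'
from h import *
import cv2
s=env.get_state();print(s['time_s'],s['position'],R.from_rotvec(s['ee_rot']).as_matrix().round(3).tolist(),s["contact_force"],s["finger_gap"])
b=env.capture("side");w=env.capture("wrist");cv2.imwrite("pics/side3.png",b);cv2.imwrite("pics/wrist3.png",w)
x=cv2.resize(b[165:295,165:315],None,fx=3,fy=3,interpolation=cv2.INTER_CUBIC)
y=cv2.resize(w,(350,262));o=np.zeros((390,800,3),np.uint8);o[:,:450]=x;o[:262,450:]=y
cv2.imwrite("pics/v4.png",o)
E
```

```text
4.8 [0.48479342 0.09754125 0.11270464] [[0.189, 0.982, -0.002], [0.982, -0.189, -0.001], [-0.001, -0.002, -1.0]] [ 0.3903421   0.23810276 -2.6016878 ] 0.1516333929306463
```

View pics/v4.png

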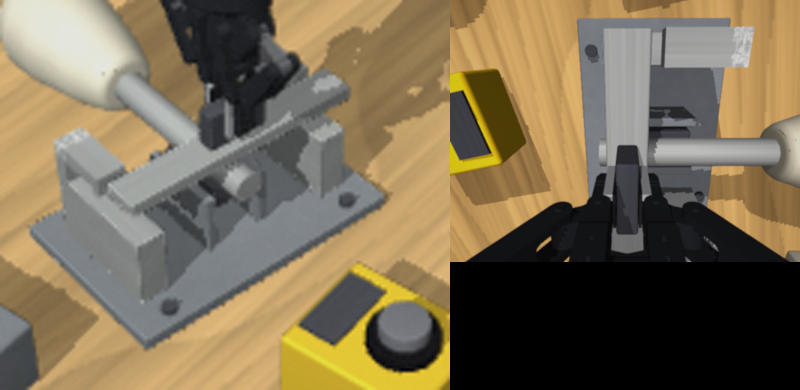

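The wrist view shows the bar parallel to the base edge and about 10 mm in front of the lip, and roughly 4 mm short towards +y. I'll correct that and press down.

play_rows([
  [0, 0.008, -0.002, 0, 0],
  [0, 0.008, -0.002, 0.01, 0],
  [0, 0.008, -0.002, 0.02, 0],
  [0, 0.008, -0.002, 0.03, 0],
  [0, 0.008, -0.002, 0.04, 0],
  [0, 0.008, -0.002, 0.04, 0],
])

```text
time_s: 5.5
position: [0.4851, 0.1031, 0.0929]
ee_rot: [-2.42, -2.004, -0.0]
contact_force: [-0.5, 2.0, 7.0]
finger_gap: 0.149
finger_force: 60.6
```

play_rows([
  [0, 0, 0, 0.004, 0],
  [0, 0, 0, 0.006, 0],
  [0, 0, 0, 0.006, 0],
])

```text
time_s: 5.8
position: [0.4852, 0.1031, 0.0904]
ee_rot: [-2.42, -2.004, -0.001]
contact_force: [-1.4, 1.5, 6.5]
finger_gap: 0.15
finger_force: 60.7
```

play_rows([
  [0, 0, 0, 0.003, 0],
  [0, 0, 0, 0.004, 0],
  [0, 0, 0, 0.004, 0],
])

```text
time_s: 6.1
position: [0.4852, 0.1031, 0.0887]
ee_rot: [-2.42, -2.004, -0.001]
contact_force: [-2.4, 0.4, 10.0]
finger_gap: 0.15
finger_force: 61.3
```

play_rows([
  [0, 0, 0.015, 0, 0],
  [0, 0, 0.03, 0, 0],
  [0, 0, 0.045, 0, 0],
  [0, 0, 0.06, 0, 0],
  [0, 0, 0.075, 0, 0],
  [0, 0, 0.085, 0, 0],
  [0, 0, 0.085, 0, 0],
])

```text
time_s: 6.8
position: [0.5258, 0.0955, 0.0887]
ee_rot: [-2.418, -2.003, 0.002]
contact_force: [-12.7, 2.8, 21.6]
finger_gap: 0.15
finger_force: 63.0
```

play_rows([
  [0, 0, 0.006, 0, 0],
  [0, 0, 0.012, 0, 0],
  [0, 0, 0.014, 0, 0],
  [0, 0, 0.014, 0, 0],
])

```text
time_s: 7.2
position: [0.5318, 0.0944, 0.0887]
ee_rot: [-2.417, -2.003, 0.004]
contact_force: [-18.0, 2.5, 26.6]
finger_gap: 0.156
finger_force: 63.7
```

play_rows([
  [0, 0, 0, -0.004, 0],
  [0, 0, 0, -0.008, 0],
  [0, 0, 0, -0.01, 0],
  [0, 0, 0, -0.01, 0],
])

```text
time_s: 7.6
position: [0.533, 0.0938, 0.0933]
ee_rot: [-2.419, -2.003, 0.001]
contact_force: [-4.3, 1.8, 6.4]
finger_gap: 0.15
finger_force: 60.6
```

```bash
python3 - <<'E'
from h import *
import cv2
s=env.get_state();print(s['time_s'],s['position'],R.from_rotvec(s['ee_rot']).as_matrix().round(3).tolist(),s["contact_force"],s["ft_torque"],s["finger_gap"])
b=env.capture("side");w=env.capture("wrist");cv2.imwrite("pics/side4.png",b);cv2.imwrite("pics/wrist4.png",w)
x=cv2.resize(b[150:280,165:315],None,fx=3,fy=3,interpolation=cv2.INTER_CUBIC)
y=cv2.resize(w,(350,262));o=np.zeros((390,800,3),np.uint8);o[:,:450]=x;o[:262,450:]=y
cv2.imwrite("pics/v5.png",o)
E
```

```text
7.6 [0.53296871 0.09380646 0.0933102 ] [[0.186, 0.983, -0.001], [0.983, -0.186, 0.0], [-0.0, -0.001, -1.0]] [-4.26966574  1.82089677  6.37644801] [0.36025163 1.15439498 0.0794186 ] 0.14988651381126467
```

View pics/v5.png

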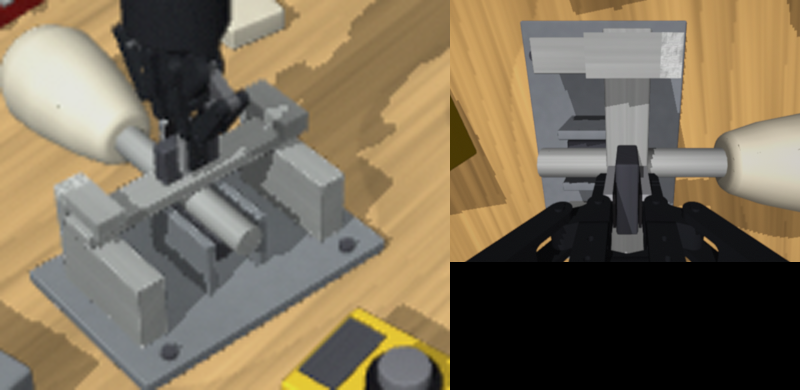

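Both ends now lie under the lips in both views. I'll let it rise further, gently.

play_rows([
  [0, 0, 0, -0.003, 0],
  [0, 0, 0, -0.006, 0],
  [0, 0, 0, -0.007, 0],
  [0, 0, 0, -0.007, 0],
])

```text
time_s: 8.1
position: [0.5332, 0.0938, 0.0967]
ee_rot: [-2.419, -2.004, 0.001]
contact_force: [-4.9, 1.2, 5.2]
finger_gap: 0.148
finger_force: 60.4
```

play_rows([
  [20, 0, 0, 0, 0],
  [30, 0, 0, 0, 0],
  [40, 0, 0, 0, 0],
  [40, 0, 0, 0, 0],
  [40, 0, 0, -0.04, 0],
  [40, 0, 0, -0.1, 0],
  [40, 0, 0, -0.19, 0],
  [40, 0, 0, -0.26, 0],
  [40, 0, 0, -0.26, 0],
])

```text
time_s: 9.0
position: [0.5358, 0.0941, 0.2316]
ee_rot: [2.418, 2.001, 0.011]
contact_force: [-0.0, 0.3, -0.2]
finger_gap: 0.465
finger_force: 0.0
```

```bash
python3 - <<'E'
from h import *
import cv2
s=env.get_state();print(s['time_s'],s['position'],s["contact_force"],s["finger_gap"],s["finger_force"],s["joint_positions"])
W=env.calibration("wrist");w=env.capture("wrist");b=env.capture("side")
S=env.calibration("side")
# overlay of predicted locked bar top edges
P=[.5101,.0946,0,-.187]
for im,c in((w,W),(b,S)):
  for m,col in(([(8,-100,91),(8,100,91),(38,100,91),(38,-100,91)],(0,255,0)),([(-2,73,103),(-2,97,103),(52,97,103),(52,73,103)],(0,0,255)),([(-2,-73,103),(-2,-97,103),(52,-97,103),(52,-73,103)],(0,0,255))):
    q=proj(c,place(P,np.array(m)/1000));print(q.round().astype(int).tolist())
cv2.imwrite("pics/wrist5.png",w)
x=cv2.resize(b[170:275,170:300],None,fx=3,fy=3,interpolation=cv2.INTER_CUBIC)
y=w[:,70:480]
o=np.zeros((420,800,3),np.uint8);o[:315,:390]=x;o[:,390:]=y
cv2.imwrite("pics/v6.png",o)
E
```

```text
9.0 [0.53582712 0.09410953 0.23162178] [-0.0274981   0.28364056 -0.21106956] 0.4653388992953065 0.0 [-0.33927617  0.20841192  0.05432116  1.90738335 -0.01331929  1.01884576
 -0.46715002]
[[261, 308], [256, 69], [297, 69], [295, 308]]
[[242, 109], [241, 73], [318, 73], [317, 109]]
[[248, 288], [249, 313], [312, 313], [312, 288]]
[[266, 189], [194, 228], [186, 220], [258, 183]]
[[207, 221], [198, 226], [183, 212], [192, 208]]
[[260, 192], [268, 188], [253, 177], [245, 181]]
```

View pics/v6.png

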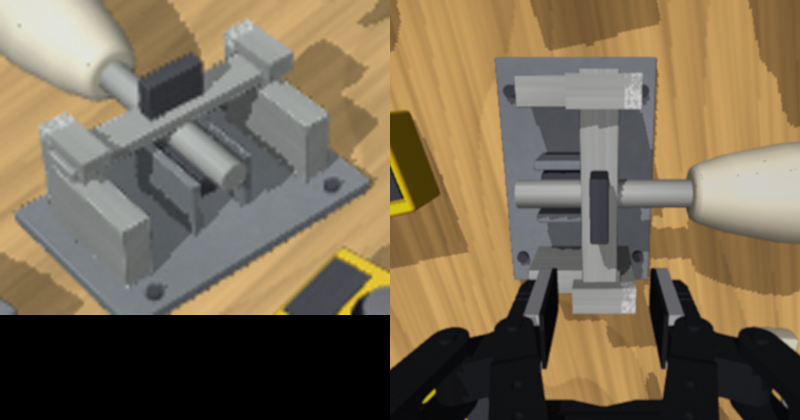

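```bash
python3 - <<'E'
from h import *
import cv2
w=cv2.imread("pics/wrist5.png");b=env.capture("side");a=env.capture("scene")
z=lambda im,x,y,n,f:cv2.resize(im[y:y+n*3//4,x:x+n],(400,300),interpolation=cv2.INTER_CUBIC)
o=np.vstack([np.hstack([z(b,178,200,56,0),z(b,235,165,56,0)]),np.hstack([z(w,225,55,110,0),z(a,265,185,100,0)])])
cv2.imwrite("pics/v7.png",o)
E
```

```text
(no output)
```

View pics/v7.png

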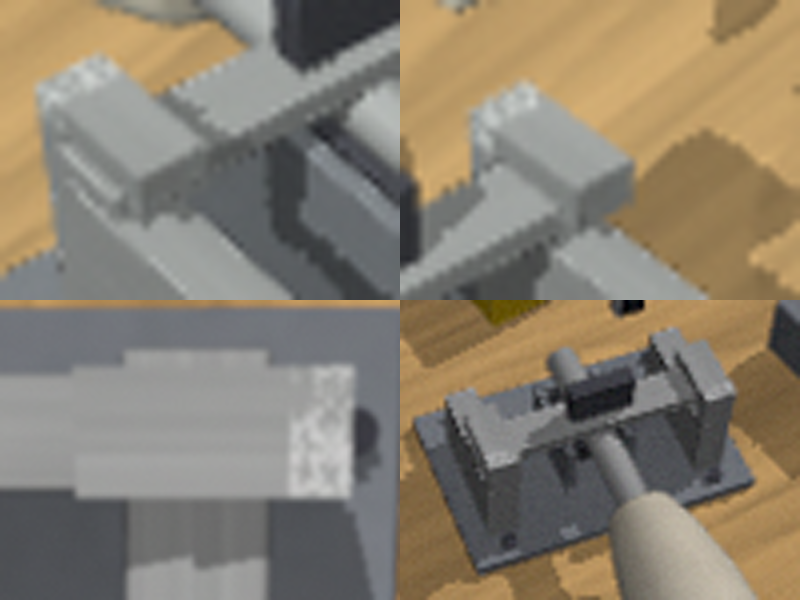

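The close crops show the bar under both lips and behind both teeth. In the wrist crop it lies about 9 mm behind the lip's front edge and stands out about 3 mm past the hook, so it is centred. Now the button.

play_rows([
  [10, 0.07, -0.015, 0, 0],
  [0, 0.16, -0.033, 0, 0],
  [0, 0.25, -0.052, 0, 0],
  [0, 0.33, -0.07, 0, 0],
  [0, 0.41, -0.086, 0, 0],
  [0, 0.46, -0.096, 0, 0],
  [0, 0.472, -0.098, 0, 0],
  [0, 0.472, -0.098, 0, 0],
])

```text
time_s: 10.0
position: [0.5288, 0.3351, 0.2253]
ee_rot: [-2.418, -2.005, 0.004]
contact_force: [0.1, -0.5, -0.0]
finger_gap: -0.002
finger_force: 0.0
```

```bash
python3 - <<'E'
from h import *
import cv2
s=env.get_state();print(s['time_s'],s['position'],s["contact_force"],s["finger_gap"])
W=env.calibration("wrist");S=env.calibration("side");w=env.capture("wrist");cv2.imwrite("pics/w6.png",w)
P=np.array([[.532,.335,.08],[.539,.329,.076]]);print("pred",proj(W,P).round(),proj(W,[s["position"]]).round(), "side",proj(S,P).round())
g=cv2.medianBlur(cv2.cvtColor(w,cv2.COLOR_BGR2GRAY),3)
for p2 in(25,15):print(cv2.HoughCircles(g,cv2.HOUGH_GRADIENT,1,10,param1=80,param2=p2,minRadius=20,maxRadius=60))
q=proj(W,P)[0].astype(int);print(g[q[1]-70:q[1]+71:7,q[0]-70:q[0]+71:7])
E
```

```text
10.0 [0.52879136 0.33511509 0.22526771] [ 0.12140319 -0.52503688 -0.01081402] -0.0020857533753801984
pred [[286. 193.]
 [295. 197.]] [[280. 284.]] side [[144. 272.]
 [144. 270.]]
[[[100.5 221.5  50.2]
  [ 88.5 239.5  50.4]
  [293.5 190.5  29.4]
  [ 84.5 223.5  34.9]
  [104.5 236.5  35.8]
  [112.5 224.5  37.2]
  [520.5 202.5  41.4]
  [ 93.5 229.5  28.6]
  [297.5 205.5  30. ]
  [285.5 197.5  21.3]]]
[[[100.5 221.5  50.2]
  [ 88.5 239.5  50.4]
  [293.5 190.5  29.4]
  [ 84.5 223.5  34.9]
  [104.5 236.5  35.8]
  [522.5 199.5  40. ]
  [318.5 177.5  53.9]
  [480.5 185.5  36. ]
  [115.5 226.5  34.4]
  [110.5 215.5  32.7]
  [278.5 200.5  46.3]
  [287.5 172.5  44.9]
  [329.5 253.5  48.3]
  [308.5 184.5  59.4]
  [345.5 169.5  52.7]
  [ 97.5 321.5  49.5]
  [522.5 210.5  47.1]
  [295.5 205.5  29.9]
  [304.5 194.5  39.2]
  [278.5 186.5  53.9]
  [267.5 184.5  49.4]
  [130.5 251.5  33.6]
  [115.5 301.5  52.7]
  [113.5 311.5  50.5]
  [298.5 178.5  43.6]
  [284.5 208.5  35.8]
  [ 93.5 229.5  28.6]
  [302.5 216.5  45. ]
  [122.5 322.5  37.2]
  [345.5 307.5  24. ]
  [277.5 176.5  44.9]
  [ 98.5 211.5  2
[... 1704 characters left out ...]
4 145 152 151 126 129 113  15  93 107 101  19  64  88 125 125
  102 118 123]
 [165 163 155 145 148 152 109 128 128  90  72  53  75  86  86 111 125 126
  125 122 108]
 [166 163 157 147 146 150 106 127 127 125 118  89  87  88  87 120  98  97
  117 112 123]
 [171 165 159 153 144 148 140 126 127 126 124 100  86 102 103 109 106 111
  117 113 124]
 [172 165 161 155 142 147 144 117 131 120 110 113 106 106 101 105 102 112
  116 114 122]
 [175 165 162 154 141 146 149 161 166 119 112 114 106 106 101 103 101 112
  115 116 120]
 [176 166 161 155 145 143 153 157 166 126 111 115 106 107  99 102 101 112
  113 119 117]
 [173 170 162 157 150 139 158 156 166 161 111 115 106 107  99 103 104 112
  111 157 163]]
```

Cap centre is at about (295,197) in the wrist image. Together with the side view that gives a button at (0.538, 0.329, 0.076).

play_rows([
  [0, -0.008, 0.021, 0.05, 0],
  [0, -0.008, 0.021, 0.12, 0],
  [0, -0.008, 0.021, 0.2, 0],
  [0, -0.008, 0.021, 0.26, 0],
  [0, -0.008, 0.021, 0.28, 0],
  [0, -0.008, 0.021, 0.28, 0],
])

```text
time_s: 10.65
position: [0.5388, 0.3271, 0.0859]
ee_rot: [2.421, 2.002, -0.004]
contact_force: [0.1, 0.1, 1.3]
finger_gap: 0.0
finger_force: 0.0
```

play_rows([
  [0, 0, 0, 0.01, 0],
  [0, 0, 0, 0.02, 0],
  [0, 0, 0, 0.026, 0],
  [0, 0, 0, 0.026, 0],
])

```text
time_s: 11.05
position: [0.5403, 0.3289, 0.0759]
ee_rot: [2.42, 2.003, 0.004]
contact_force: [-0.7, -5.5, 18.5]
finger_gap: 0.0
finger_force: 8.9
```

18.5 N with the tool stopped short of its command means the button is bottomed. Retracting.

play_rows([
  [0, 0, 0, 0.002, 0],
  [0, 0, 0, -0.03, 0],
  [0, 0, 0, -0.1, 0],
  [0, 0, 0, -0.18, 0],
  [0, 0, 0, -0.24, 0],
  [0, 0, 0, -0.24, 0],
  [0, 0, 0, -0.24, 0],
  [0, 0, 0, -0.24, 0],
])

```text
time_s: 11.85
position: [0.5386, 0.3286, 0.1932]
ee_rot: [-2.419, -2.004, 0.001]
contact_force: [0.2, -0.8, -1.1]
finger_gap: 0.002
finger_force: 0.0
```

```bash
python3 - <<'E'
from h import *
s=env.get_state();print(s['time_s'],s['position'],s["contact_force"],s["finger_force"])
import cv2
b=env.capture("side");d=cv2.absdiff(b,cv2.imread("pics/side0.png")).max(2)
print("pump diff",(d[245:315,105:180]>30).sum(),"button",(d[255:290,125:165]>30).sum())
print(env.hand_in())
E
```

```text
11.85 [0.53856407 0.3286177  0.19315578] [ 0.16996367 -0.82698211 -1.06363921] 0.0
pump diff 0 button 0
the job is handed in; nothing more can be done
None
```

I locked the long bar under both hooks and released it, pressed the start button fully down and let it spring back, and handed the job in at about 12 s; the hand-in returned no verdict.

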